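# Swing the swivel hook over its foot and hang up the screen lifter

### The arm

A 6-joint arm with a two-finger parallel gripper is mounted at the origin on the work surface. World frame = base frame: x ahead of the robot, y to its left, z up, the work surface at z = 0. Lengths are in m, angles in degrees, forces in N, time in s.
With the tool pointing down it reaches from about 0.3 to 0.75 m from the base axis. Payload 8.5 kg.
Tool frame: the origin (TCP) lies at the very end of the fingers, on their centre line; the grasp point (between the pads) lies 19 mm behind it (env.pinch_z is the distance from the TCP to the grasp point, in m); z points along the fingers, y is the line along which they close (so a half turn about z gives the same grasp; the last joint's range is limited). The gripper opens to 85 mm and grips with 20 to 120 N. Pads are 22 mm wide; open, the fingers measure 114 mm over their backs; the gripper's body (76 mm by 85 mm) begins 54 mm behind the grasp point. The pads swing forward as they close: fully open they stand 13 mm farther back than shut.
Start: joints at [56.018, 21.807, 74.336, -0, 83.858, -12.336], TCP at [0.203, 0.511, 0.231] pointing down, gripper open.
Joint ranges: [-178.18, 178.18], [-50.72, 133.34], [12.68, 142.11], [-81.47, 261.47], [9.98, 163.14], [-165.26, 165.26]. Speed limits (degrees/s): [136.94, 136.94, 180, 180, 180, 180].

### API

Orientations are given as a 3x3 rotation matrix whose columns are the frame's x, y, z axes.
In Python, from rig import env, viewer gives the robot as it stands.
- The arm moves only by the tool drive_tool, never from a script. Its argument "series" is a list of rows, each a list of 3 entries, a list of its own where there are three numbers: the shift along the tool's x, y, z in m, then the turn about the tool's z in degrees, then the finger opening in m, from 0 to 0.0854. A call has 1 to 20 rows; each row is the pose to reach, as a shift and turn from the pose commanded when the call began, along the tool's axes at that moment; what a row does not reach only later rows make up. A row lasts 1/10 s, in which the tool goes at most 50 mm and 8.59 degrees, less where a joint would pass 70% of its speed; a pose out of reach is approached as far as the arm can. A call with a gripper value outside its range is refused whole. The fingers move at their own pace and stop on an object; "newtons" is the grip in N (left out, the last holds). Time passes only in rows, so rows that repeat a pose let the fingers close. It gives the time, the measured TCP pose, the force, the opening and the grip force at its end, in the units of the state.
- env.observe(): the state, without advancing time (a new reading comes with each control period).
- viewer.get_image(name): name is "scene" or "top"; returns a dict with "img" (480x640x3 uint8, red, green, blue), "depth" (480x640 float32, m along the optical axis (not along the pixel's ray), 0 where there is no reading), "camera_matrix" (3x3 intrinsics, pixels), "rvec" (rotation vector, rad) and "tvec" (3), from world to camera coordinates, as OpenCV has them. Camera axes: x right, y down, z forward; pixel columns grow to the right and rows downward; lengths in m; the calibration is good to about 2 mm. A picture is of the moment at which its call begins.
- env.close_job(): hands the job in; it is judged then, once.
The state is a dict: "time_s": time; "q": joint angles; "qvel": joint speeds; "joint_efforts": joint torques, N m; "position": TCP position; "tool_rot": TCP orientation; "ft_force": force on the tool from outside, world axes, zero at the start; "wrist_torque": the same for the moment, N m; "grip_width": finger opening in m; "gripper_force": force on a finger pad.
Only numpy, scipy, OpenCV 4.12 (cv2) and the standard library are available. Lean on these libraries where they do the work, as an engineer would, in place of code of your own. Each camera call takes 0.05 s, during which the arm holds its last target. There are 200 camera calls.

### The job

The screen job is finished: put the suction lifter with the loop handle away on the tool stand. First turn the stand's swivel hook so that it points straight out over the long end of the stand's base plate (loaded on any other side the stand could tip), then lift the lifter clear of the tablet without dragging it over the glass and hang it by its loop on the hook, at rest and let go. Leave everything else on the bench where it is.

Things in the scene. Friction and masses are not known exactly. Their poses are not given: they have to be found in the camera images.
- stand: Tool stand fixed to the bench: grey base plate 200 x 120 x 12 mm with a round 16 mm steel upright near its rear end. Origin on the bench on the upright's axis, z up; the plate reaches 160 mm along -x (the long end), 40 mm along +x and 60 mm to each side. A fixed low peg with a roll of tape (up to 146 mm high, 66 mm out) points along +x, well under the hook.
- hook: Steel swivel hook on the upright; turns right round with light friction (0.07 N m), stays where left. Origin on the upright's axis at the arm's centre line, 240 mm above the bench, z up. The arm, a 9 mm round bar, runs level along the hook's own -x from 13 mm (hub 26 mm across, 16 mm above the arm) to 74 mm out. Right way: its -x along the stand's -x; it starts 55 degrees or more from that.
- hook_seat (a point): The hook's seat, where a loop hangs: top of the bar in the middle of the dip near its outer end, 92 mm from the axis, 1.5 mm below the arm's centre line. The level dip runs from 83 to 101 mm out, 6 mm under the arm's centre line; beyond it the bar rises to a ball tip (11 mm) centred 112 mm out and 12 mm above the arm's centre line.
- lifter: Suction lifter with loop handle, 113 mm high, 0.11 to 0.2 kg: black rubber cup 68 mm across (only standing, not sucked on), 34 mm grey neck, upright rigid black loop. Origin: centre of the underside, z up; the loop lies in its x-z plane, 44 mm wide outside along x, 12 mm thick along y, sides straight and 7 mm wide; its opening, through along y, is 30 mm wide, 55 to 105 mm above the origin.
- loop_top (a point): Middle of the underside of the loop's top bar (8 mm thick), 105 mm above the lifter's origin: it rests on the hook's seat when hung. Either face of the loop may go on the hook.
- tablet: Black tablet 210 x 135 x 8 mm lying on a fixed blue mat (340 x 230 x 4 mm); both lifters stand on its glass. Origin at the centre of its underside, long side along x.
- knob_lifter: Bystander: smaller suction lifter 48 mm across and 48 mm high with a round knob and no loop, on the same tablet. Origin at the centre of its underside.
- screwdriver: Bystander: black screwdriver 150 mm long lying on the mat beside the tablet, origin in the middle of its length.
- glue_tube: Bystander: yellow glue tube about 120 mm long, 24 mm high, lying on the mat beyond the tablet's end. Origin underneath its middle.
- solder_reel: Bystander: white reel 60 mm across and 40 mm high beside the stand, origin at the centre of its underside.
- cleaner_bottle: Bystander: pale translucent bottle 56 mm across and 190 mm high on the other side of the stand, origin at the centre of its underside.
- pliers: Bystander: pliers 150 mm long lying at the side of the bench, origin near the middle.
- parts_dish: Bystander: shallow steel dish 90 mm across and 24 mm high at the side of the bench. Origin at the centre of its underside.
Not all that is in view belongs to the job. Leave any orange or purple look-alike of the lifter alone.

How it is judged (in metres and radians):
On the way, in this order (a step that is already met when the one before it is completed fails the run):
1. the swivel hook is turned to point out over the long end of the base plate, before the lifter is brought to it (x of hook_seat in the frame of stand below -0.085 m and distance between loop_top and hook_seat above 0.09 m), for 0.2 s.
2. the lifter hangs by its loop on the hook (x of hook_seat in the frame of stand below -0.085 m and horizontal distance between loop_top and hook_seat below 0.02 m and z of loop_top in the frame of hook_seat between -0.008 and 0.012 m and contact force between lifter and hook above 0.3 N), for 0.2 s.
At the end, for the whole second after the job is handed in: The hook points along the long end of the base plate (within about 22 degrees), the lifter hangs from the hook's seat by the top of its loop (within 20 mm sideways, -8 to +12 mm in height, its weight on the hook), upright within 17 degrees, at rest and let go (all of step 2 and angle between lifter's own z axis and vertical below 0.3 rad and linear speed of lifter below 0.05 m/s); the robot touches nothing.
It fails at once if the lifter is dragged over the tablet's glass (more than 25 mm while still standing on it) (contact force between lifter and tablet above 0.3 N and distance of lifter from where it was at the start of the episode above 0.025 m).
It fails at once if one of the other things on the bench is shifted by more than 30 mm (distance of any of tablet, knob_lifter, screwdriver, glue_tube, solder_reel, cleaner_bottle, pliers, parts_dish from where it was at the start of the episode above 0.03 m).
It also fails if it takes over 64 s, if anything falls off the work surface, if the arm or the gripper's body presses on something with over 40 N, if the wrist force passes 120 N, or if a joint passes its speed limit or range.

## Working session

There is one attempt and no reset: what is moved stays moved. The work goes in short steps, Python scripts to look and compute and a tool call to move; the robot and the scene stay as the last step left them, time stands still between calls to the robot, and variables do not carry over. Pictures are saved under pics/ and viewed, at most 10 in all, crops included, and the job is handed in when it is done.

Besides the shell and the picture viewer there is one more tool, called as a command line: name --argument value ..., lists and objects as JSON in quotes. drive_tool: Moves the arm, as the interface text tells. Its arguments: {"type":"object","properties":{"series":{"type":"array"},"newtons":{"type":"number"}},"required":["series"]}

```bash
mkdir -p pics; cat > h.py <<'E'
import numpy as np, cv2
from rig import env, viewer
def snap(name,tag):
    d=viewer.get_image(name); np.savez(f'pics/{tag}.npz',**d)
    cv2.imwrite(f'pics/{tag}.png',d['img'][:,:,::-1]); return d
def load(tag): return dict(np.load(f'pics/{tag}.npz'))
def cam(d):
    R=cv2.Rodrigues(np.array(d['rvec'],float))[0]; return R,np.array(d['tvec'],float).ravel(),np.array(d['camera_matrix'])
def ray(d,u,v,z=None,depth=None):
    R,t,K=cam(d); r=np.linalg.inv(K)@[u,v,1.]
    c=-R.T@t; w=R.T@r
    s=(z-c[2])/w[2] if z is not None else (depth if depth else d['depth'][int(round(v)),int(round(u))])
    return c+s*w
def proj(d,p):
    R,t,K=cam(d); q=K@(R@np.array(p)+t); return q[:2]/q[2]
def crop(tag,x0,y0,x1,y1,s,out):
    im=cv2.imread(f'pics/{tag}.png')[y0:y1,x0:x1]
    cv2.imwrite(f'pics/{out}.png',cv2.resize(im,None,fx=s,fy=s,interpolation=cv2.INTER_CUBIC))
E
python3 - <<'E'
from h import *
a=snap('scene','s0');b=snap('top','t0')
for d in(a,b):
    R,t,K=cam(d);print(-R.T@t,R[2],K[0,0])
print(env.observe()['tool_rot'],env.pinch_z)
E
```

```text
[0.88587968 0.67060563 1.13943285] [-0.2995196  -0.53375096 -0.79082104] 497.48572470662356
[0.38800001 0.0143357  1.8078354 ] [ 0.07347346  0.01354566 -0.99720518] 540.3441035283154
[[-9.29470593e-01  3.68895507e-01 -7.21944582e-04]
 [ 3.68896104e-01  9.29470045e-01 -1.04827351e-03]
 [ 2.84322476e-04 -1.24066194e-03 -9.99999190e-01]] 0.0187
```

View pics/s0.png

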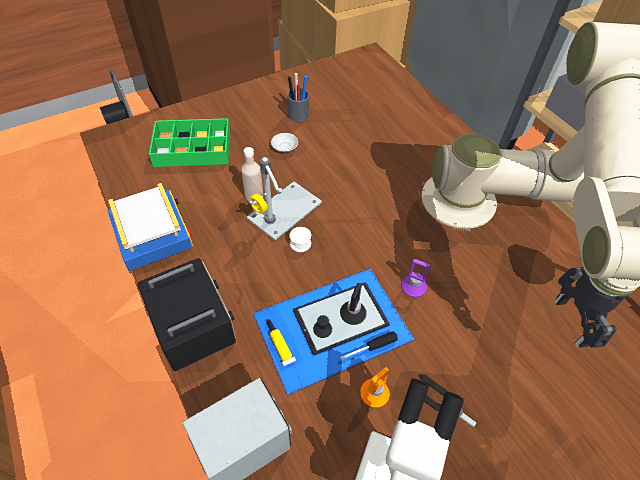

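View pics/t0.png

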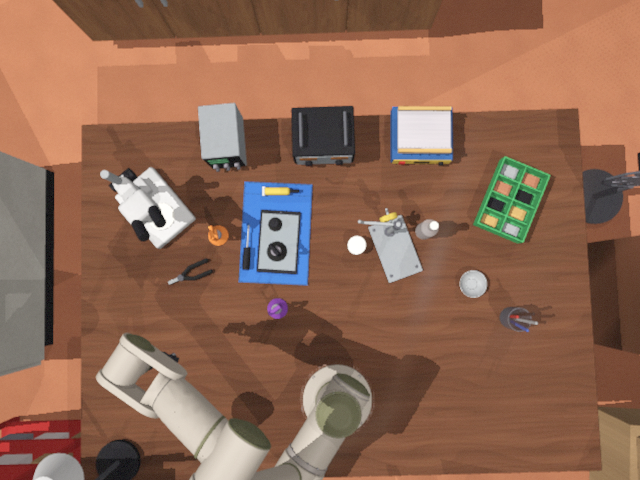

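The candidates for the loop lifter are:
- black: scene (354,300), top (277,251)
- purple: scene (415,278), top (277,309)
- orange: scene (376,388), top (217,235)
- black knob lifter: scene (323,326)

The black loop one on the tablet fits the description. I'll confirm it with an enlarged crop, and look at the stand too.

```bash
python3 - <<'E'
from h import *
crop('s0',300,270,400,370,4,'c1');crop('s0',225,140,325,240,4,'c2')
crop('t0',235,195,310,270,16/3,'c3')
crop('t0',350,200,425,275,16/3,'c4')
i=lambda n:cv2.resize(cv2.imread(f'pics/{n}.png'),(400,300) if 0 else (300,300))
cv2.imwrite('pics/m.png',np.vstack([np.hstack([i('c1'),i('c2')]),np.hstack([i('c3'),i('c4')])]))
E
```

```text
(no output)
```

View pics/m.png

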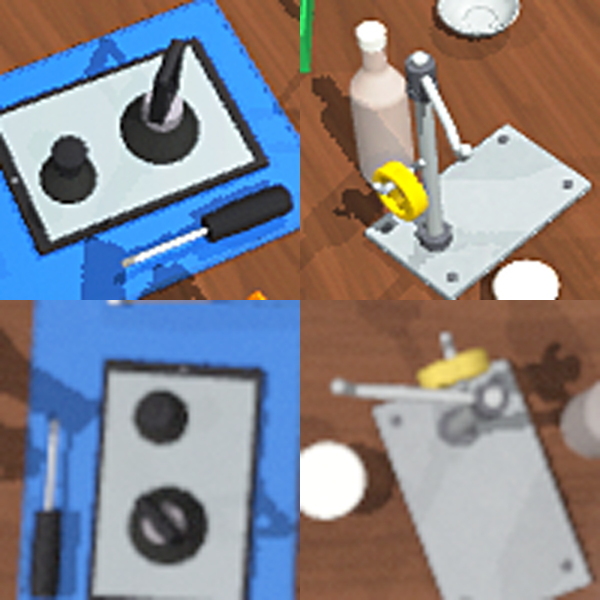

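The black lifter at top (277,251) has the loop, seen nearly edge-on from the scene camera, so it is the one. The hook hub is at top (398,224) and its ball at (360.5,221.5). Plate corners are at about (368,226), (404,215), (423,269.5) and (390,282).

```bash
cat >> h.py <<'E'
def cloud(d):
    R,t,K=cam(d); v,u=np.mgrid[0:480,0:640]; z=d['depth']
    p=np.stack([(u-K[0,2])/K[0,0]*z,(v-K[1,2])/K[1,1]*z,z],-1)
    w=(p-t)@R; w[z==0]=np.nan; return w
E
python3 - <<'E'
from h import *
a=load('s0');b=load('t0');np.set_printoptions(precision=4,suppress=True)
hub=ray(b,398,224.3,z=.256);tip=ray(b,360.5,221.5,z=.252)
print('hub',hub,'tip',tip,np.linalg.norm((tip-hub)[:2]))
C=[ray(b,*c,z=.012)[:2] for c in[(368.3,226.3),(403.8,215),(423,269.5),(390,282)]]
print(np.array(C)); m1=(C[0]+C[1])/2;m2=(C[2]+C[3])/2;print('dirlong',np.degrees(np.arctan2(*(m2-m1)[::-1])),np.linalg.norm(m2-m1))
cup=ray(b,277,251.25,z=.02);print('cup',cup)
for n,d in(('s',a),('t',b)):
    w=cloud(d)
    m=(np.hypot(*(w[...,:2]-cup[:2]).transpose(2,0,1))<.06)&(w[...,2]>.075)&(w[...,2]<.14)
    p=w[m];q=p[p[:,2]>.105]
    for k in(p,q):
        if len(k)>2:
            U=np.linalg.svd(k[:,:2]-k[:,:2].mean(0))[2][0];e=(k[:,:2]-k[:,:2].mean(0))@U
            print(n,len(k),k.mean(0),(k.min(0)+k.max(0))/2,np.degrees(np.arctan2(U[1],U[0])),np.ptp(e),k[:,2].max())
    m=(np.hypot(*(w[...,:2]-hub[:2]).transpose(2,0,1))<.14)&(w[...,2]>.22)&(w[...,2]<.28)
    p=w[m];print('hook',len(p),p[p[:,2]>.245].mean(0),p[np.argmax(np.hypot(*(p[:,:2]-hub[:2]).T))], p[:,2].max())
E
```

```text
hub [ 0.5439 -0.1881  0.256 ] tip [ 0.5559 -0.0808  0.252 ] 0.1079681965479187
[[ 0.5649 -0.1209]
 [ 0.599  -0.2405]
 [ 0.4156 -0.2964]
 [ 0.3776 -0.1858]]
dirlong -161.94476052071118 0.19492639022704564
cup [0.4905 0.1851 0.02  ]
s 148 [0.4963 0.1903 0.1135] [0.4933 0.1872 0.1026] 35.93103937047821 0.044721874956313974 0.12999545091152356
s 104 [0.4949 0.1889 0.1233] [0.4933 0.1872 0.1177] 37.80664223932883 0.04398181450782887 0.12999545091152356
hook 246 [ 0.55   -0.1573  0.251 ] [ 0.5634 -0.0703  0.2605] 0.26239529797268585
t 59 [0.4896 0.1872 0.1199] [0.4902 0.1874 0.1048] -143.10230959424217 0.043257853719201225 0.13276214526973262
t 53 [0.4901 0.1878 0.1233] [0.4903 0.1878 0.1221] -141.86572812133792 0.043323103041653724 0.13276214526973262
hook 183 [ 0.5465 -0.1569  0.2506] [ 0.5577 -0.0708  0.2516] 0.2628845222591467
```

```bash
cat >> h.py <<'E'
np.set_printoptions(precision=4,suppress=True)
def shifts(W):
    o=env.observe();R=np.array(o['tool_rot']);return (np.array(W)-o['position'])@R
E
python3 - <<'E'
from h import *
hub=np.array([.544,-.188])
P=lambda a,z:[*(hub+.065*np.array([np.cos(np.radians(a)),np.sin(np.radians(a))])),z]
print(shifts([[.203,.511,.33],P(54,.33),P(54,.22)]))
p0=np.array(P(54,.22));R=np.array(env.observe()['tool_rot'])
print((np.array([P(a,.22) for a in range(62,178,8)]+[P(177,.22)])-p0)@R)
E
```

```text
[[-0.0002 -0.     -0.0992]
 [-0.5911 -0.461  -0.0988]
 [-0.5912 -0.4608  0.0112]]
[[ 0.0089  0.0016  0.    ]
 [ 0.018   0.002   0.    ]
 [ 0.027   0.0011  0.    ]
 [ 0.0358 -0.001   0.    ]
 [ 0.0442 -0.0044  0.    ]
 [ 0.0521 -0.0089  0.    ]
 [ 0.0593 -0.0144  0.    ]
 [ 0.0656 -0.0209  0.    ]
 [ 0.071  -0.0282  0.0001]
 [ 0.0753 -0.0362  0.0001]
 [ 0.0785 -0.0447  0.0001]
 [ 0.0804 -0.0535  0.0001]
 [ 0.0811 -0.0626  0.0001]
 [ 0.0805 -0.0716  0.0001]
 [ 0.0787 -0.0805  0.0001]
 [ 0.0777 -0.0838  0.0001]]
```

drive_tool --series '[[[0,0,-0.05],0,0],[[0,0,-0.1],0,0],[[-0.04,-0.03,-0.1],0,0],[[-0.08,-0.062,-0.1],0,0],[[-0.118,-0.092,-0.1],0,0],[[-0.157,-0.123,-0.1],0,0],[[-0.197,-0.154,-0.1],0,0],[[-0.236,-0.184,-0.1],0,0],[[-0.276,-0.215,-0.1],0,0],[[-0.315,-0.246,-0.1],0,0],[[-0.355,-0.277,-0.1],0,0],[[-0.394,-0.307,-0.1],0,0],[[-0.433,-0.338,-0.1],0,0],[[-0.473,-0.369,-0.1],0,0],[[-0.512,-0.4,-0.1],0,0],[[-0.552,-0.43,-0.1],0,0],[[-0.591,-0.461,-0.1],0,0],[[-0.591,-0.461,-0.1],0,0],[[-0.591,-0.461,-0.1],0,0],[[-0.591,-0.461,-0.1],0,0]]'

```text
time_s: 2.1
position: [0.5818, -0.1344, 0.3315]
tool_rot: [[-0.93, 0.368, -0.0], [0.368, 0.93, 0.0], [0.0, 0.0, -1.0]]
ft_force: [-0.7, 1.0, -0.0]
grip_width: 0.0
gripper_force: 0.0
```

drive_tool --series '[[[0,0,0.04],0,0],[[0,0,0.08],0,0],[[0,0,0.111],0,0],[[0,0,0.111],0,0],[[0.009,0.002,0.111],0,0],[[0.018,0.002,0.111],0,0],[[0.027,0.001,0.111],0,0],[[0.036,-0.001,0.111],0,0],[[0.044,-0.004,0.111],0,0],[[0.052,-0.009,0.111],0,0],[[0.059,-0.014,0.111],0,0],[[0.066,-0.021,0.111],0,0],[[0.071,-0.028,0.111],0,0],[[0.075,-0.036,0.111],0,0],[[0.0785,-0.045,0.111],0,0],[[0.08,-0.0535,0.111],0,0],[[0.081,-0.0625,0.111],0,0],[[0.0805,-0.0715,0.111],0,0],[[0.079,-0.08,0.111],0,0],[[0.078,-0.084,0.111],0,0]]'

```text
time_s: 4.1
position: [0.4785, -0.1855, 0.2202]
tool_rot: [[-0.929, 0.369, -0.0], [0.369, 0.929, -0.0], [0.0, -0.0, -1.0]]
ft_force: [0.9, 1.4, -0.0]
grip_width: -0.0004
gripper_force: 0.6
```

```bash
python3 - <<'E'
from h import *
snap('scene','s1');snap('top','t1')
crop('s1',225,140,325,240,4,'c1');crop('t1',350,190,450,290,4,'c2')
cv2.imwrite('pics/m1.png',np.hstack([cv2.imread('pics/c1.png'),cv2.imread('pics/c2.png')]))
print(env.observe()['position'])
E
```

```text
[ 0.4786 -0.1853  0.2202]
```

View pics/m1.png

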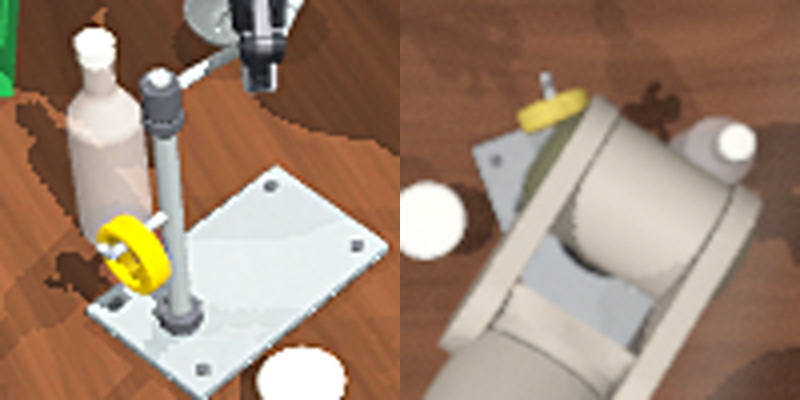

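The hook has swung round to the plate's long end, with the closed fingers still beside it. Next I back off, go above the lifter and look again.

drive_tool --series '[[[0.006,0.014,0],0,0.0],[[0.011,0.028,0],0,0.0],[[0.015,0.04,-0.03],0,0.0],[[0.02,0.055,-0.07],0,0.03],[[0.03,0.08,-0.11],0,0.07],[[0.046,0.125,-0.11],8,0.07],[[0.062,0.17,-0.11],16,0.07],[[0.078,0.215,-0.11],24,0.07],[[0.094,0.26,-0.11],30.5,0.07],[[0.11,0.305,-0.11],30.5,0.07],[[0.125,0.35,-0.11],30.5,0.07],[[0.125,0.35,-0.11],30.5,0.07],[[0.125,0.35,-0.11],30.5,0.07],[[0.125,0.35,-0.08],30.5,0.07]]'

```text
time_s: 5.6
position: [0.4923, 0.187, 0.303]
tool_rot: [[-0.614, 0.789, 0.007], [0.789, 0.614, 0.001], [-0.004, 0.006, -1.0]]
ft_force: [1.1, -0.1, -0.4]
grip_width: 0.07
gripper_force: 0.0
```

```bash
python3 - <<'E'
from h import *
a=snap('scene','s2');b=snap('top','t2')
crop('s2',225,140,325,240,4,'c1');crop('t2',350,190,450,290,4,'c2')
cv2.imwrite('pics/m2.png',np.hstack([cv2.imread('pics/c1.png'),cv2.imread('pics/c2.png')]))
o=env.observe();print(o['position'],np.array(o['tool_rot']),o['grip_width'],o['q'])
hub=np.array([.544,-.188])
for d in(a,b):
    w=cloud(d);r=np.hypot(*(w[...,:2]-hub).transpose(2,0,1))
    p=w[(r>.03)&(r<.13)&(w[...,2]>.215)&(w[...,2]<.28)]
    e=p[np.argmax(np.hypot(*(p[:,:2]-hub).T))];m=p.mean(0)
    print(len(p),m,e,[np.degrees(np.arctan2(*(k[:2]-hub)[::-1])) for k in(m,e)])
E
```

```text
[0.4901 0.1859 0.2976] [[-0.6129  0.7901 -0.0062]
 [ 0.7901  0.6129 -0.0013]
 [ 0.0028 -0.0057 -1.    ]] 0.06964279895380404 [  7.8245  17.0816  70.5531  -0.0227  92.7278 -29.9789]
112 [ 0.4699 -0.206   0.2446] [ 0.4326 -0.2175  0.2572] [np.float64(-166.3320148823657), np.float64(-165.1408334351534)]
95 [ 0.4728 -0.2038  0.2412] [ 0.4316 -0.2151  0.2556] [np.float64(-167.4768244235838), np.float64(-166.44775170256673)]
```

View pics/m2.png

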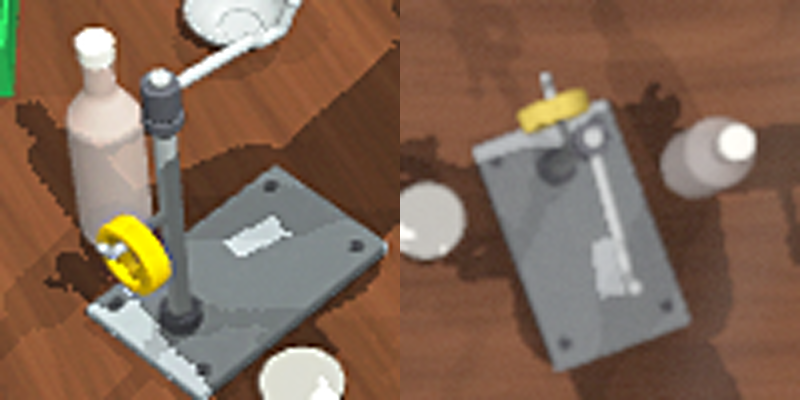

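The hook is about 4–5° off the plate's long axis (hub (398,224), tip (408,262) in top), within the 22° tolerance. Next I descend on the lifter and grip across the loop's width.

drive_tool --series '[[[0,0,0],0,0.07],[[0,0,0.03],0,0.07],[[0,0,0.06],0,0.07],[[0,0,0.09],0,0.07],[[0,0,0.12],0,0.07],[[0,0,0.15],0,0.07],[[0,0,0.175],0,0.07],[[0,0,0.195],0,0.07],[[0,0,0.21],0,0.07],[[0,0,0.222],0,0.07],[[0,0,0.222],0,0.07],[[0,0,0.222],0,0.06],[[0,0,0.222],0,0.05],[[0,0,0.222],0,0.045],[[0,0,0.222],0,0.04],[[0,0,0.222],0,0.035],[[0,0,0.222],0,0.03],[[0,0,0.222],0,0.03]]' --newtons 40

```text
time_s: 7.5
position: [0.492, 0.1867, 0.0793]
tool_rot: [[-0.614, 0.79, 0.002], [0.79, 0.614, -0.0], [-0.001, 0.001, -1.0]]
ft_force: [-1.7, -0.7, 5.7]
grip_width: 0.0434
gripper_force: 40.6
```

Gripped at 43.4 mm. I lift straight up, then check.

drive_tool --series '[[[0,0,-0.005],0,0.03],[[0,0,-0.015],0,0.03],[[0,0,-0.03],0,0.03],[[0,0,-0.05],0,0.03],[[0,0,-0.07],0,0.03],[[0,0,-0.09],0,0.03],[[0,0,-0.11],0,0.03],[[0,0,-0.13],0,0.03],[[0,0,-0.145],0,0.03],[[0,0,-0.155],0,0.03],[[0,0,-0.16],0,0.03],[[0,0,-0.16],0,0.03],[[0,0,-0.16],0,0.03]]'

```text
time_s: 8.8
position: [0.4913, 0.1868, 0.2377]
tool_rot: [[-0.614, 0.79, -0.001], [0.79, 0.614, -0.0], [0.001, -0.001, -1.0]]
ft_force: [0.6, -0.2, -1.6]
grip_width: 0.0435
gripper_force: 41.0
```

drive_tool --series '[[[-0.005,-0.012,0],-3,0.03],[[-0.015,-0.032,0],-7,0.03],[[-0.026,-0.056,0],-12,0.03],[[-0.037,-0.08,0],-17,0.03],[[-0.048,-0.104,0],-22,0.03],[[-0.06,-0.13,0],-27,0.03],[[-0.072,-0.156,0],-32,0.03],[[-0.084,-0.182,0],-37,0.03],[[-0.096,-0.208,0],-42,0.03],[[-0.112,-0.242,0],-47,0.03],[[-0.135,-0.258,0],-52,0.03],[[-0.158,-0.274,0],-57,0.03],[[-0.181,-0.29,0],-62,0.03],[[-0.204,-0.306,0],-66.4,0.03],[[-0.225,-0.321,0],-66.4,0.03],[[-0.243,-0.333,0],-66.4,0.03],[[-0.254,-0.341,0],-66.4,0.03],[[-0.26,-0.345,0],-66.4,0.03],[[-0.26,-0.345,0],-66.4,0.03],[[-0.26,-0.345,0],-66.4,0.03]]'

```text
time_s: 10.8
position: [0.3787, -0.2294, 0.2382]
tool_rot: [[-0.969, -0.247, -0.0], [-0.247, 0.969, 0.001], [0.0, 0.001, -1.0]]
ft_force: [0.3, -0.6, -1.2]
grip_width: 0.0438
gripper_force: 41.2
```

```bash
python3 - <<'E'
from h import *
a=snap('scene','s3');b=snap('top','t3')
crop('s3',210,100,360,250,4,'c1')
o=env.observe();p=o['position'];print(p,np.array(o['tool_rot']),o['grip_width'],o['q'])
for n,d in(('s',a),('t',b)):
    w=cloud(d);hub=np.array([.544,-.188]);r=np.hypot(*(w[...,:2]-hub).transpose(2,0,1))
    k=w[(r>.03)&(r<.12)&(w[...,2]>.215)&(w[...,2]<.275)]
    if len(k): m=np.median(k,0);print(n,len(k),m,np.degrees(np.arctan2(*(m[:2]-hub)[::-1])))
    r=np.hypot(*(w[...,:2]-p[:2]).transpose(2,0,1))
    for lo in(.16,.2,.22,.24,.26,.27):
        k=w[(r<.06)&(w[...,2]>lo)&(w[...,2]<lo+.01)]
        if len(k):print(n,lo,len(k),k.mean(0),k.min(0),k.max(0))
E
```

```text
[ 0.3787 -0.2293  0.2384] [[-0.969  -0.2471 -0.    ]
 [-0.2471  0.969   0.0002]
 [-0.      0.0002 -1.    ]] 0.04369929263194087 [ -46.5924   10.6425   89.3126    0.0072   80.0566 -150.8993]
s 113 [ 0.4671 -0.2054  0.2444] -167.23184198673292
s 0.2 29 [ 0.3854 -0.2179  0.2053] [ 0.3692 -0.2338  0.2002] [ 0.3958 -0.2115  0.21  ]
s 0.22 62 [ 0.3818 -0.2276  0.2256] [ 0.3688 -0.2496  0.2204] [ 0.3912 -0.2067  0.2298]
s 0.24 27 [ 0.3846 -0.2343  0.2453] [ 0.3752 -0.2541  0.2405] [ 0.3953 -0.2005  0.2494]
s 0.26 49 [ 0.3816 -0.2184  0.265 ] [ 0.3616 -0.2583  0.2601] [ 0.4369 -0.192   0.2699]
s 0.27 43 [ 0.3853 -0.2263  0.2755] [ 0.3746 -0.2539  0.2701] [ 0.3963 -0.1925  0.28  ]
t 88 [ 0.4759 -0.2026  0.2412] -167.88070843584754
t 0.16 1 [ 0.3501 -0.2126  0.1671] [ 0.3501 -0.2126  0.1671] [ 0.3501 -0.2126  0.1671]
t 0.24 1 [ 0.4349 -0.2104  0.2496] [ 0.4349 -0.2104  0.2496] [ 0.4349 -0.2104  0.2496]
```

View pics/c1.png

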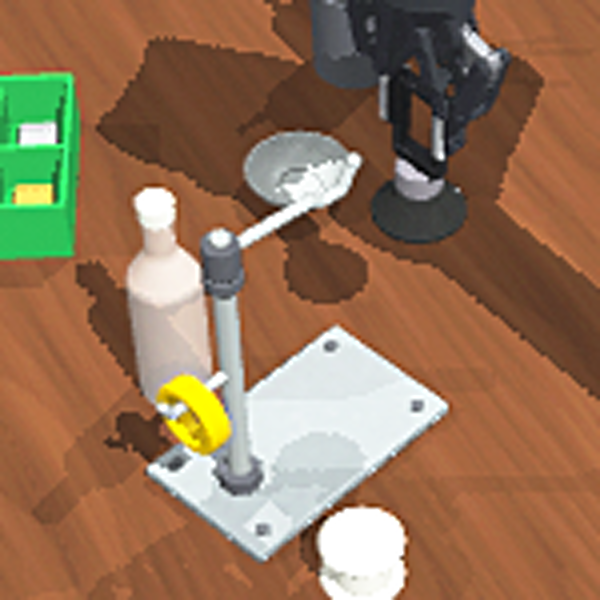

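The lifter hangs upright in the gripper with the opening facing the hook. The ball tip is at scene (299,140). I now compute the lateral alignment.

```bash
python3 - <<'E'
from h import *
a=load('s3');b=load('t2')
print('top',ray(b,398.25,224.25,z=.256),ray(b,408,261.75,z=.252))
t=ray(a,298.75,140,z=.252);h=ray(a,265,160,z=.258);print('scene',h,t)
o=env.observe();p=np.array(o['position']);R=np.array(o['tool_rot'])
# check loop: predicted opening corners vs picture (crop coords)
for dy in(-.015,.015):
    for dz in(-.012,.038): print((proj(a,p+R[:,1]*dy+[0,0,dz])-[210,100])*4)
t1=ray(b,408,261.75,z=.252)
for q in(t,t1): print('tip in tool axes',(q-p)@R)
for q in(h,ray(b,398.25,224.25,z=.256)): print('hub in tool axes',(q-p)@R)
E
```

```text
top [ 0.544  -0.1888  0.256 ] [ 0.4354 -0.2129  0.252 ]
scene [ 0.547  -0.1838  0.258 ] [ 0.4342 -0.2161  0.252 ]
[403.7607 140.2205]
[404.3761  82.471 ]
[433.8181 162.2483]
[435.3483 104.5775]
tip in tool axes [-0.057  -0.0009 -0.0136]
tip in tool axes [-0.059   0.0019 -0.0136]
hub in tool axes [-0.1743  0.0025 -0.0196]
hub in tool axes [-0.1702 -0.0016 -0.0176]
```

drive_tool --series '[[[0,0,0.004],0,0.03],[[0,0,0.008],0,0.03],[[-0.01,0,0.009],0,0.03],[[-0.02,0,0.009],0,0.03],[[-0.03,0,0.009],0,0.03],[[-0.04,0,0.009],0,0.03],[[-0.048,0,0.009],0,0.03],[[-0.056,0,0.009],0,0.03],[[-0.064,0,0.009],0,0.03],[[-0.072,0,0.009],0,0.03],[[-0.079,0,0.009],0,0.03],[[-0.079,0,0.009],0,0.03],[[-0.079,0,0.009],0,0.03]]'

```text
time_s: 12.2
position: [0.4553, -0.2107, 0.2292]
tool_rot: [[-0.969, -0.246, -0.0], [-0.246, 0.969, 0.0], [0.0, 0.0, -1.0]]
ft_force: [-0.1, -0.2, -1.5]
grip_width: 0.0436
gripper_force: 41.3
```

```bash
python3 - <<'E'
from h import *
a=snap('scene','s4');crop('s4',210,80,360,230,4,'c4')
E
```

```text
(no output)
```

View pics/c4.png

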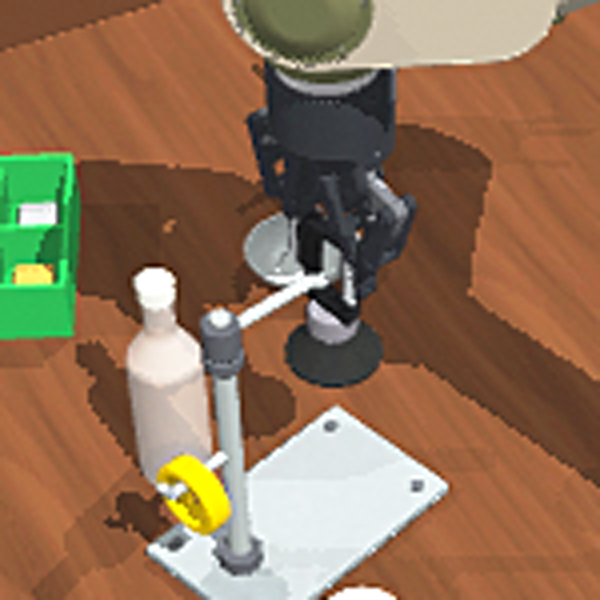

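The bar passes through the opening at crop (325,280), with no contact force. Lowering now.

drive_tool --series '[[[0,0,0.005],0,0.03],[[0,0,0.01],0,0.03],[[0,0,0.015],0,0.03],[[0,0,0.019],0,0.03],[[0,0,0.022],0,0.03],[[0,0,0.024],0,0.03],[[0,0,0.026],0,0.03],[[0,0,0.026],0,0.03]]'

```text
time_s: 13.05
position: [0.4552, -0.2107, 0.2031]
tool_rot: [[-0.969, -0.246, -0.0], [-0.246, 0.969, 0.0], [0.0, 0.0, -1.0]]
ft_force: [-0.8, 0.1, -1.1]
grip_width: 0.0435
gripper_force: 41.3
```

drive_tool --series '[[[0,0,0.001],0,0.03],[[0,0,0.002],0,0.03],[[0,0,0.003],0,0.03],[[0,0,0.003],0,0.03]]'

```text
time_s: 13.45
position: [0.4554, -0.2108, 0.2006]
tool_rot: [[-0.969, -0.246, 0.0], [-0.246, 0.969, -0.0], [-0.0, -0.0, -1.0]]
ft_force: [0.5, 0.6, 1.0]
grip_width: 0.0437
gripper_force: 41.7
```

The vertical force has gone from -1.1 to +1.0 N, so the loop rests on the seat. I release slowly, then go straight up.

drive_tool --series '[[[0,0,0.0005],0,0.044],[[0,0,0.0005],0,0.047],[[0,0,0.0005],0,0.052],[[0,0,0.0005],0,0.058],[[0,0,0.0005],0,0.064],[[0,0,0.0005],0,0.07],[[0,0,0.0005],0,0.07],[[0,0,0.0005],0,0.07],[[0,0,0.0005],0,0.07],[[0,0,-0.01],0,0.07],[[0,0,-0.025],0,0.07],[[0,0,-0.045],0,0.07],[[0,0,-0.07],0,0.07],[[0,0,-0.1],0,0.07],[[0,0,-0.13],0,0.07],[[0,0,-0.13],0,0.07]]'

```text
time_s: 15.05
position: [0.456, -0.2112, 0.3349]
tool_rot: [[-0.969, -0.246, 0.006], [-0.246, 0.969, -0.005], [-0.005, -0.007, -1.0]]
ft_force: [-0.6, -0.5, -0.9]
grip_width: 0.0699
gripper_force: 0.0
```

```bash
python3 - <<'E'
from h import *
a=snap('scene','s5');crop('s5',210,80,360,230,4,'c5')
E
```

```text
(no output)
```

View pics/c5.png

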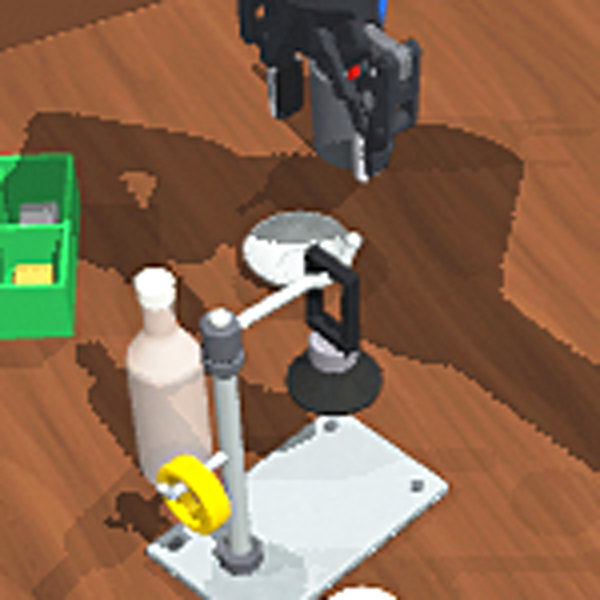

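The lifter hangs upright on the hook by the top bar of its loop, at crop (335,270), and the gripper is clear above. I let it settle, check that it's still, and hand in.

drive_tool --series '[[[0,0,0],0,0.07],[[0,0,0],0,0.07],[[0,0,0],0,0.07],[[0,0,0],0,0.07],[[0,0,0],0,0.07],[[0,0,0],0,0.07],[[0,0,0],0,0.07],[[0,0,0],0,0.07],[[0,0,0],0,0.07],[[0,0,0],0,0.07],[[0,0,0],0,0.07],[[0,0,0],0,0.07],[[0,0,0],0,0.07],[[0,0,0],0,0.07],[[0,0,0],0,0.07],[[0,0,0],0,0.07],[[0,0,0],0,0.07],[[0,0,0],0,0.07],[[0,0,0],0,0.07],[[0,0,0],0,0.07]]'

```text
time_s: 17.1
position: [0.4553, -0.2107, 0.3303]
tool_rot: [[-0.969, -0.246, 0.0], [-0.246, 0.969, -0.0], [-0.0, -0.0, -1.0]]
ft_force: [0.2, 0.3, 0.0]
grip_width: 0.0696
gripper_force: 0.0
```

```bash
python3 - <<'E'
from h import *
D=[viewer.get_image('scene')['img'][140:190,275:315].astype(int) for _ in range(4)]
m=[np.abs(D[i]-D[0]).mean() for i in(1,2,3)];print(m)
if max(m)<3: print(env.close_job())
E
```

```text
[np.float64(0.9453333333333334), np.float64(0.927), np.float64(0.9085)]
the job is handed in; nothing more can be done
None
```

The job is handed in after about 17 s: the hook points out over the long end of the plate (about 4–5° off), and the loop lifter hangs upright on it, still and released; no verdict was returned.

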